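# Bring the arbor-press ram down to its set line

## Task

The small blue arbor press is being set up to press the flanged brass bush into the pulley on its anvil. With a fingertip, roll the knurled steel wheel on the side of the press so that the ram comes down until the yellow pointer on the ram is level with the red line on the gauge strip, and leave it standing there. Work the ram only by its wheel, do not let it come down onto the bush, and pick up or shift nothing else on the bench.

Things in the scene. Friction and masses are not known exactly. Their poses are not given: they have to be found in the camera images.
- press: Arbor press, a blue C-frame bolted down. Origin on the bench under the ram's axis; x axis from the open throat (front) to the column at the back, y to its left, z up. Base x -65 to 135, y +-55 mm; column 46 mm wide, x 69 to 119 mm; head x -21 to 119, y +-27 mm, top 245 mm above the bench. Ram and gauge strip (y 33 to 59 mm) stand up to 325 mm above the bench.
- wheel: Bright steel knurled wheel on the press's right (press x 21, y -80 mm), on a level shaft along the press's y axis. It turns but stays in place. Origin at its centre, 205 mm above the bench. Diameter 90 mm over 60 axial ribs 1.5 mm high; rim 24 mm wide; 41 mm free between rim and head. A dark boss without its lever turns with it on the shaft's left end.
- wheel_top (a point): Fixed point at the middle of the top of the wheel's rim, 250 mm above the bench, open from above. Drawing the top of the rim towards the press's front (press -x) lowers the ram, 10 mm per radian (2.2 mm for each 10 mm of rim travel); the other way raises it. It takes 2 to 3 N at the rim to lower and 5 to 6 N to raise the ram, no backlash, and stays where left.
- ram: The square steel ram, 22 mm, sliding vertically in the press's head, driven by the wheel through rack and pinion. Origin at the centre of its foot, the lower face. With the pointer on the red line the foot is 10 mm above the bush.
- pointer (a point): Tip of the yellow pointer (3 mm thick, level with the middle of its yellow clamp) on the ram above the head, reaching to the press's left; it moves up and down with the ram and starts 12 to 30 mm above the red line.
- red_line (a point): The middle of the red line (3 mm thick) at the edge of the upright white gauge strip on the press's head, just beside the pointer's path; 270 mm above the bench. Black graduations lie 5 mm apart above and below it. The job is finished when pointer is level with this point.
- pulley: Dark steel pulley hub, 84 mm flange, 58 mm barrel, 55 mm high, standing loose on the press's anvil (48 mm above the bench) under the ram. Origin at the centre of its underside. Leave alone.
- bush: Flanged brass bush, 42 mm flange, standing on end over the pulley's bore, its top about 126 mm above the bench. Origin at the centre of its underside. Leave alone: the ram must not touch it.
- pad: Round brass pressing pad, 45 mm diameter, 8 mm thick, lying in front of the press. Origin at the centre of its underside. Leave alone.
- lever_bar: The press's lever, a 14 mm steel bar 256 mm long with black ends, taken out and lying along its own x axis on the bench at the left of the press. Origin at its middle, on the bench. Leave alone.
- bearing: Tapered roller bearing, 62 mm diameter, 23 mm high at its middle, lying in front of the press. Origin at the centre of its underside. Leave alone.
- grease_tin: Red tin, 72 mm diameter, 75 mm high. Origin at the centre of its underside. Leave alone.
- sleeve: Upright bright steel sleeve, 54 mm diameter, 120 mm high. Origin at the centre of its underside. Leave alone.
- suction_lifter: Suction lifter, black rubber cup 104 mm in diameter with an orange loop handle, 97 mm high. Origin at the centre of its underside. Leave alone.

How it is judged:
By the outcome, as a careful person would: the job done as asked, in the order asked, and still so for the second after the job is handed in, with the robot touching nothing.
It also fails if it takes over 69 s, if anything falls off the work surface, if the arm or the gripper's body presses on something with over 40 N, if the wrist force passes 120 N, or if a joint passes its speed limit or range.

## Robot

A 6-joint arm with a two-finger parallel gripper is mounted at the origin on the work surface. World frame = base frame: x ahead of the robot, y to its left, z up, the work surface at z = 0. Lengths are in m, angles in rad, forces in N, time in s.
With the tool pointing down it reaches from about 0.425 to 0.95 m from the base axis. Payload 3.5 kg.
Tool frame: the origin (TCP) lies at the very end of the fingers, on their centre line; the grasp point (between the pads) lies ctrl.grip_point_offset behind it (ctrl.grip_point_offset is the distance from the TCP to the grasp point, in m); z points along the fingers, y is the direction in which the jaws open and shut (so a half turn about z gives the same grasp; the last joint's range is limited). The gripper opens to 85 mm and grips with 20 to 120 N. Pads are 22 mm wide; open, the fingers measure 114 mm over their backs; the gripper's body (76 mm by 85 mm) begins 54 mm behind the grasp point. The pads swing forward as they close: fully open they stand 13 mm farther back than shut.
Start: joints at [1.056, 0.286, 1.577, -0, 1.279, -0.15], TCP at [0.241, 0.631, 0.231] pointing down, gripper open.
Joint ranges: [-2.77, 2.77], [-0.9, 2.22], [0.21, 2.48], [-1.53, 4.67], [0.24, 2.81], [-2.84, 2.84]. Speed limits (rad/s): [2.79, 2.79, 3.14, 3.14, 3.14, 3.14].

## Interface

Orientations are given as a unit quaternion [x, y, z, w].
In Python, from plant import ctrl gives the robot as it stands.
- The arm moves only by the tool servo_tool, never from a script. Its argument "increments" is a list of rows, each a list of 5 numbers: the opening, from 0 (shut) to 1 (fully open), then the shift along the world's x, y, z in units of 40 mm (1.0 is 40 mm), then the turn about the world's z in units of 5 degrees (1.0 is 5 degrees). A call has exactly 10 rows; each row is the pose to reach, as a shift and turn from the pose measured when the call began; what a row does not reach only later rows make up. A row lasts 1/12 s, in which the tool goes at most 41.7 mm and 7.16 degrees, less where a joint would pass 70% of its speed; a pose out of reach is approached as far as the arm can. A call with a gripper value outside its range is refused whole. The fingers move at their own pace and stop on an object; "grip_force" is the grip in N (left out, the last holds). Time passes only in rows, so rows that repeat a pose let the fingers close, or fill a call up. It gives the time, the measured TCP pose, the force and the opening at its end, in the units of the state.
- ctrl.get_state(): the state, without advancing time (a new reading comes with each control period).
- ctrl.read_camera(name): name is "side" or "top" or "wrist"; returns a dict with "frame" (384x512x3 uint8, red, green, blue), "K" (3x3 intrinsics, pixels), "extrinsics" (4x4, takes a point from camera to world coordinates). Camera axes: x right, y down, z forward; pixel columns grow to the right and rows downward; lengths in m; the calibration is good to about 2 mm. The wrist camera is an equidistant fisheye: a pixel r from the principal point sees the ray r / f radians off the axis. A picture is of the moment at which its call begins. There is no depth.
- ctrl.sign_off(): hands the job in, once; it reports no verdict.
Trained networks look in a picture, given as the dict that the camera call returned (one of the last four; its "shot" number tells which), for a name from the list of things; names that differ only in an ending like _2 or _b are one class to them, and where a whole thing is asked for, a point or a joint stands for the part that bears it (a point fixed in the world has none). Each returns a list of dicts, best first, with "conf" (0 to 1); they miss things now and then, are a little off and sometimes report something else, mostly with a low value. They report only what shows in the picture. A call takes as long as a camera call.
- ctrl.masks_of(picture, query): "region" (384x512 bool, what is visible of it) and "extent" ([left, top, right, bottom] in pixels, round what is visible of it).
- ctrl.landmark_of(picture, query): "centre" ([row, column] in pixels: a listed point, or the origin of a listed thing).
The state is a dict: "time": time; "qpos": joint angles; "dq": joint speeds; "joint_efforts": joint torques, N m; "eef_pos": TCP position; "tcp_rot": TCP orientation; "contact_force": force on the tool from outside, world axes, zero at the start; "wrist_torque": the same for the moment, N m; "opening": opening from 0.0 (shut) to 1.0 (fully open).
Only numpy, scipy, OpenCV 4.12 (cv2) and the standard library are available. Lean on these libraries where they do the work, as an engineer would, in place of code of your own. Each camera call takes 0.05 s, during which the arm holds its last target. There are 200 camera calls.

## Working session

There is one attempt and no reset: what is moved stays moved. The work goes in short steps, Python scripts to look and compute and a tool call to move; the robot and the scene stay as the last step left them, time stands still between calls to the robot, and variables do not carry over. Pictures are saved under pics/ and viewed, about 8 in all and at most 12, crops included, and the job is handed in when it is done.

Besides the shell and the picture viewer there is one more tool, called after "Emit:" as name([rows], argument=value, ...), one row to a line, values as JSON. servo_tool: Moves the arm, as the interface text tells. Its arguments: {"type":"object","properties":{"increments":{"type":"array"},"grip_force":{"type":"number"}},"required":["increments"]}

```bash
mkdir -p pics; cat > h.py <<'E'
import numpy as np, cv2
from plant import ctrl
def ray(p,rc):
    K=p["K"];E=np.array(p["extrinsics"]);r,c=rc
    d=np.array([(c-K[0][2])/K[0][0],(r-K[1][2])/K[1][1],1.]);d=E[:3,:3]@d
    return E[:3,3],d/np.linalg.norm(d)
def atz(p,rc,z):
    o,d=ray(p,rc);return o+d*(z-o[2])/d[2]
def tri(a,b):
    A=np.zeros((3,3));B=np.zeros(3)
    for o,d in (a,b):
        M=np.eye(3)-np.outer(d,d);A+=M;B+=M@o
    x=np.linalg.solve(A,B);return x,[np.linalg.norm(np.cross(x-o,d)) for o,d in(a,b)]
def proj(p,X):
    E=np.linalg.inv(np.array(p["extrinsics"]));x=E[:3,:3]@X+E[:3,3];q=np.array(p["K"])@x;return q[:2]/q[2]
def save(p,n): cv2.imwrite("pics/"+n,p["frame"][:,:,::-1])
E
python3 - <<'E'
from h import *
np.set_printoptions(precision=4,suppress=True)
P={n:ctrl.read_camera(n) for n in("side","top")}
cv2.imwrite("pics/a.png",cv2.resize(np.vstack([P[n]["frame"] for n in P])[:,:,::-1],None,fx=.78,fy=.78))
for n in P: print(n,np.array(P[n]["extrinsics"])[:3],P[n]["K"][0])
for q in["wheel","wheel_top","pointer","red_line","ram","press","pulley","bush","pad","bearing","grease_tin","sleeve","suction_lifter","lever_bar"]:
    L={}
    for n in P:
        l=ctrl.landmark_of(P[n],q)
        if l: L[n]=l[0]
    s=q+" "+str({n:(np.round(L[n]["centre"],1),round(L[n]["conf"],2)) for n in L})
    if len(L)==2: s+=" "+str(tri(ray(P["side"],L["side"]["centre"]),ray(P["top"],L["top"]["centre"])))
    print(s)
s=ctrl.get_state();print(s["time"],s["eef_pos"],s["tcp_rot"],ctrl.grip_point_offset)
E
```

```text
side [[-0.9874 -0.0893  0.1306  0.4057]
 [-0.1571  0.6529 -0.741   0.825 ]
 [-0.0191 -0.7521 -0.6587  0.8881]] [363.0339   0.     253.3247]
top [[ 0.0114 -0.9917  0.1283  0.379 ]
 [-0.9999 -0.0108  0.0055  0.0367]
 [-0.0041 -0.1284 -0.9917  1.3469]] [392.4857   0.     247.6473]
wheel {'side': (array([166.2, 237.2]), 0.86), 'top': (array([166.5, 285.3]), 0.95)} (array([ 0.6097, -0.0689,  0.1865]), [np.float64(0.0035156664407041756), np.float64(0.0035156664407042914)])
wheel_top {'side': (array([151.8, 236.6]), 0.7), 'top': (array([163.7, 289.4]), 0.89)} (array([ 0.6093, -0.076 ,  0.2369]), [np.float64(0.004669344804926207), np.float64(0.004669344804926134)])
pointer {'side': (array([161.8, 234. ]), 0.76), 'top': (array([162.8, 250.1]), 0.65)} (array([0.5967, 0.0368, 0.2843]), [np.float64(0.0003331920311151655), np.float64(0.0003331920311153015)])
red_line {'side': (array([165. , 235.1]), 0.69), 'top': (array([166.5, 247.2]), 0.58)} (array([0.5897, 0.0449, 0.2795]), [np.float64(0.002831379102094977), np.float64(0.0028313791020947235)])
ram {'top': (array([173.7, 260.7]), 0.6)}
press {'
[... 944 characters left out ...]
3762839147), np.float64(0.0031940037628391395)])
sleeve {'side': (array([151.1, 302. ]), 0.37), 'top': (array([188.1, 110.3]), 0.89)} (array([0.4482, 0.3259, 0.5453]), [np.float64(0.038253840561188086), np.float64(0.038253840561188114)])
suction_lifter {'side': (array([156.3, 248.4]), 0.46), 'top': (array([167.5, 371.1]), 0.98)} (array([ 0.6397, -0.3863, -0.0044]), [np.float64(0.003329292483247722), np.float64(0.0033292924832478924)])
lever_bar {'side': (array([253.6, 237.8]), 0.86), 'top': (array([184.3, 222.7]), 0.71)} (array([0.5794, 0.131 , 0.0028]), [np.float64(0.0022709784997685103), np.float64(0.0022709784997685814)])
1.5 [0.2408 0.6306 0.2313] [ 0.1814  0.9834 -0.      0.    ] 0.0187
```

View pics/a.png

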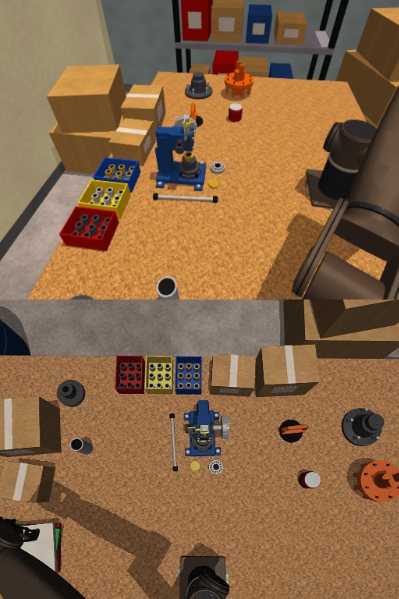

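```bash
python3 - <<'E'
from h import *
np.set_printoptions(precision=4,suppress=True)
t=ctrl.read_camera("top");s=ctrl.read_camera("side");w=ctrl.read_camera("wrist")
a=cv2.resize(t["frame"][120:220,205:305],(400,400),interpolation=cv2.INTER_CUBIC)
b=cv2.resize(s["frame"][125:225,190:290],(400,400),interpolation=cv2.INTER_CUBIC)
cv2.imwrite("pics/b.png",np.hstack([a,b])[:,:,::-1])
q=ctrl.get_state();E=np.array(w["extrinsics"])
from scipy.spatial.transform import Rotation as R
Rt=R.from_quat(q["tcp_rot"]).as_matrix()
print("cam in tool",Rt.T@(E[:3,3]-q["eef_pos"]),"\n",Rt.T@E[:3,:3],"\ntool\n",Rt,w["K"])
print("wheel_top at z .25",[atz(p,ctrl.landmark_of(p,"wheel_top")[0]["centre"],.25) for p in(t,s)])
print("wheel at z .205",[atz(p,ctrl.landmark_of(p,"wheel")[0]["centre"],.205) for p in(t,s)])
for n in("press","wheel","lever_bar"):
  print(n,[ (m[0]["extent"],round(m[0]["conf"],2)) for m in (ctrl.masks_of(p,n) for p in(t,s)) if m])
E
```

```text
cam in tool [ 0.079   0.0001 -0.1426] 
 [[-0.0014 -0.9511 -0.3089]
 [ 1.     -0.0016  0.0004]
 [-0.0008 -0.3089  0.9511]] 
tool
 [[-0.9342  0.3568 -0.    ]
 [ 0.3568  0.9342 -0.    ]
 [ 0.     -0.     -1.    ]] [[297.3186   0.     253.9881]
 [  0.     297.3186 185.839 ]
 [  0.       0.       1.    ]]
wheel_top at z .25 [array([ 0.6126, -0.0665,  0.25  ]), array([ 0.6178, -0.0593,  0.25  ])]
wheel at z .205 [array([ 0.6144, -0.0778,  0.205 ]), array([ 0.6044, -0.0541,  0.205 ])]
press [([236.1, 133.6, 297.8, 199.1], 0.9), ([197.4, 144.5, 265.6, 246.4], 0.58)]
wheel [([89.5, 179.3, 117.9, 194.4], 0.48), ([223.5, 149.6, 251.4, 198.7], 0.84)]
lever_bar [([216.0, 145.6, 225.1, 216.6], 0.69), ([194.4, 245.8, 282.1, 260.5], 0.66)]
```

View pics/b.png

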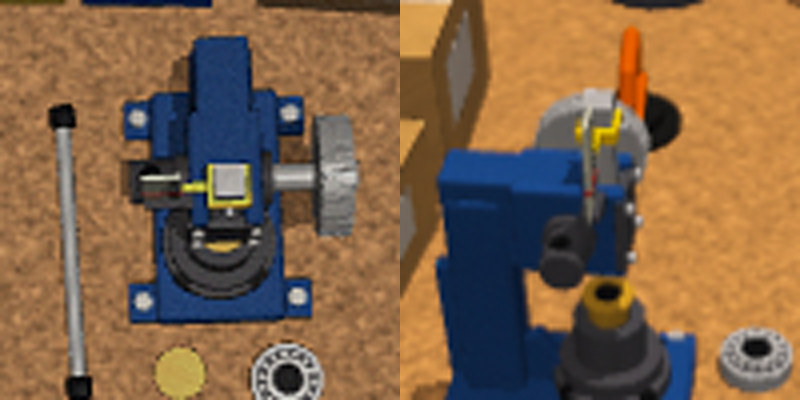

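Emit:
servo_tool([
  [0,0.5,-0.8,0.3,0.5],
  [0,1.1,-1.7,0.6,1],
  [0,1.6,-2.6,0.9,1.5],
  [0,2.1,-3.5,1.2,2],
  [0,2.6,-4.3,1.4,2.5],
  [0,3.1,-5.2,1.7,3],
  [0,3.6,-6.0,1.7,3.5],
  [0,4.1,-6.9,1.7,4],
  [0,4.6,-7.7,1.7,4],
  [0,5.1,-8.5,1.7,4],
], grip_force=20)

```text
time: 2.98
eef_pos: [0.4454, 0.2888, 0.2998]
tcp_rot: [0.008, 1.0, 0.0, 0.001]
contact_force: [1.2, -0.0, 0.2]
opening: -0.0
```

Emit:
servo_tool([
  [0,0.4,-0.6,0,0],
  [0,0.8,-1.2,0,0],
  [0,1,-1.6,0,0],
  [0,1,-1.6,0,0],
  [0,1,-1.6,0,0],
  [0,1,-1.6,0,0],
  [0,1,-1.6,0,0],
  [0,1,-1.6,0,0],
  [0,1,-1.6,0,0],
  [0,1,-1.6,0,0],
])

```text
time: 3.82
eef_pos: [0.4851, 0.2254, 0.2999]
tcp_rot: [0.007, 1.0, 0.0, 0.001]
contact_force: [-0.1, 0.4, 0.1]
opening: 0.0
```

```bash
cat >> h.py <<'E'
def fray(p,rc):
    K=p["K"];E=np.array(p["extrinsics"]);u=(rc[1]-K[0][2])/K[0][0];v=(rc[0]-K[1][2])/K[1][1];t=np.hypot(u,v)
    d=np.array([np.sin(t)*u/t,np.sin(t)*v/t,np.cos(t)]);return E[:3,3],E[:3,:3]@d
def fproj(p,X):
    E=np.linalg.inv(np.array(p["extrinsics"]));x=E[:3,:3]@np.asarray(X,float)+E[:3,3];h=np.hypot(x[0],x[1]);t=np.arctan2(h,x[2])
    K=p["K"];return np.array([K[1][2]+K[1][1]*t*x[1]/h,K[0][2]+K[0][0]*t*x[0]/h]) # row,col
E
python3 - <<'E'
from h import *
np.set_printoptions(precision=4,suppress=True)
w=ctrl.read_camera("wrist");save(w,"c.png")
t=ctrl.read_camera("top")
s=ctrl.get_state();print(s["time"],s["eef_pos"],s["opening"],s["contact_force"])
for q in["pointer","red_line","ram","wheel_top","wheel","bush"]:
    print(q,[(np.round(l["centre"],1),round(l["conf"],2)) for l in ctrl.landmark_of(w,q)[:2]])
print(fproj(w,[.597,.037,.284]))
tt=lambda r,c,z:atz(t,(120+r/4-.4,205+c/4-.4),z)
B=[tt(117,138,.02),tt(300,143,.02),tt(113,290,.02),tt(297,297,.02)]
print("bolts",B,np.mean(B,0),[np.degrees(np.arctan2((B[i]-B[i+1])[1],(B[i]-B[i+1])[0])) for i in(0,2)])
print("wt",tt(175,338,.25), "ends", tt(113,338,.205),tt(237,338,.205))
E
```

```text
3.9167 [0.4852 0.2252 0.2999] -0.0035789035180207387 [0.5689 0.1655 1.2146]
pointer [(array([324.7,  47.6]), 0.88)]
red_line [(array([314.3,  55.8]), 0.64), (array([144. ,  87.8]), 0.55)]
ram []
wheel_top [(array([303.4,   7.7]), 0.7)]
wheel [(array([282.4,  23.8]), 0.9)]
bush [(array([236.4, 101.8]), 0.85)]
[330.8801  54.0375]
bolts [array([0.6991, 0.0753, 0.02  ]), array([0.5398, 0.0688, 0.02  ]), array([ 0.704, -0.056,  0.02 ]), array([ 0.5438, -0.0623,  0.02  ])] [0.6217 0.0065 0.02  ] [np.float64(2.3447018052804234), np.float64(2.23199669962502)]
wt [ 0.6029 -0.0741  0.25  ] ends [ 0.6591 -0.0788  0.205 ] [ 0.5657 -0.0786  0.205 ]
```

View pics/c.png

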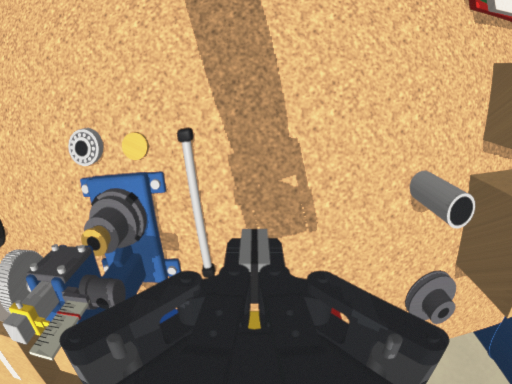

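```bash
python3 - <<'E'
from h import *
w=ctrl.read_camera("wrist")
cv2.imwrite("pics/d.png",cv2.resize(w["frame"][285:365,10:110],None,fx=7,fy=7,interpolation=cv2.INTER_CUBIC)[:,:,::-1])
E
```

```text
(no output)
```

View pics/d.png

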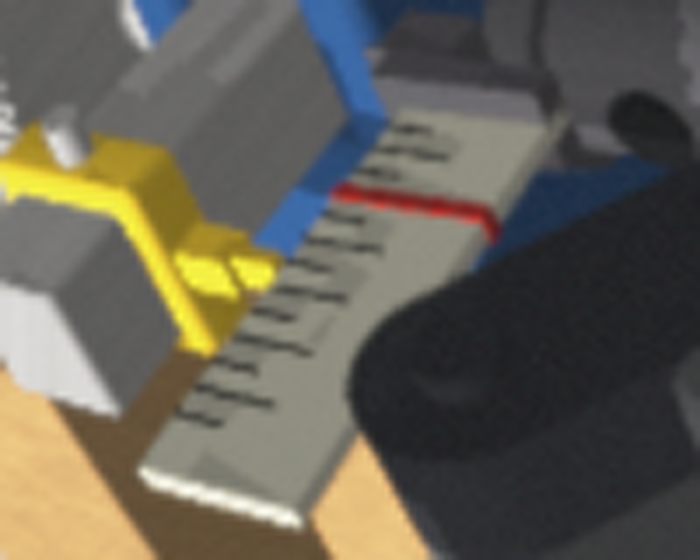

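Emit:
servo_tool([
  [0,0,0,1,0],
  [0,0.3,-0.7,2,0.2],
  [0,0.7,-1.6,2,0.5],
  [0,1.1,-2.5,2,0.5],
  [0,1.5,-3.4,2,0.5],
  [0,1.9,-4.3,2,0.5],
  [0,2.4,-5.2,2,0.5],
  [0,2.8,-6.1,2,0.5],
  [0,3.2,-6.9,2,0.5],
  [0,3.5,-7.5,2,0.5],
])

```text
time: 5.1
eef_pos: [0.6262, -0.0784, 0.3793]
tcp_rot: [-0.013, 1.0, 0.0, 0.0]
contact_force: [0.6, 0.3, -0.1]
opening: 0.006
```

```bash
python3 - <<'E'
from h import *
np.set_printoptions(precision=4,suppress=True)
w=ctrl.read_camera("wrist");save(w,"e.png")
s=ctrl.get_state();print(s["time"],s["eef_pos"],s["tcp_rot"],s["contact_force"])
for q in["pointer","red_line","wheel_top","wheel"]:
    l=ctrl.landmark_of(w,q)
    if l:
        o,d=fray(w,l[0]["centre"]);z={"pointer":.287,"red_line":.27,"wheel_top":.25,"wheel":.205}[q]
        print(q,np.round(l[0]["centre"],1),l[0]["conf"],o+d*(z-o[2])/d[2])
E
```

```text
5.15 [ 0.6273 -0.0821  0.3785] [-0.0112  0.9999 -0.0014  0.0004] [-0.2979 -1.9905 -0.3869]
pointer [149.8 390.7] 0.91 [0.5881 0.0388 0.287 ]
red_line [146.3 382.4] 0.58 [0.5884 0.0383 0.27  ]
wheel [155.5 262.6] 0.95 [ 0.6154 -0.0691  0.205 ]
```

View pics/e.png

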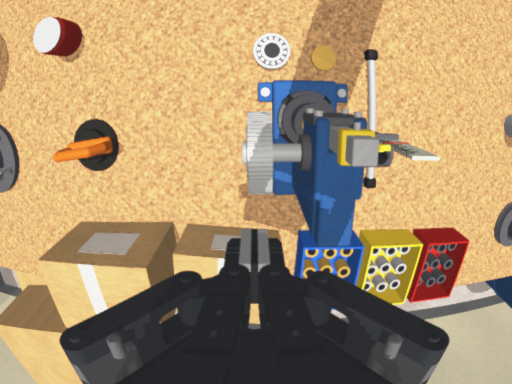

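```bash
python3 - <<'E'
from h import *
np.set_printoptions(precision=4,suppress=True)
w=ctrl.read_camera("wrist")
s=ctrl.get_state();print(s["time"],s["eef_pos"],s["tcp_rot"])
def at(r,c,z):
    o,d=fray(w,(r,c));return o+d*(z-o[2])/d[2]
print(at(154,260.5,.25),at(112,260,.205),at(195,260,.205),at(154,247,.25),at(154,273,.25))
print("tip px",fproj(w,s["eef_pos"]))
m=ctrl.masks_of(w,"wheel");print(m[0]["extent"],m[0]["conf"])
E
```

```text
5.4 [ 0.6252 -0.0743  0.38  ] [-0.0143  0.9999  0.0005  0.0006]
[ 0.6034 -0.0691  0.25  ] [ 0.5672 -0.0696  0.205 ] [ 0.6603 -0.0667  0.205 ] [ 0.6038 -0.0817  0.25  ] [ 0.6031 -0.0574  0.25  ]
tip px [242.9327 254.9702]
[242.3, 114.0, 390.9, 194.0] 0.96
```

Emit:
servo_tool([
  [0,0,0,-0.6,0],
  [0,0,0,-1.2,0],
  [0,0,0,-1.8,0],
  [0,0,0,-2.4,0],
  [0,0,0,-2.8,0],
  [0,0,0,-3.0,0],
  [0,0,0,-3.1,0],
  [0,0,0,-3.1,0],
  [0,0,0,-3.1,0],
  [0,0,0,-3.1,0],
])

```text
time: 6.28
eef_pos: [0.6259, -0.074, 0.2583]
tcp_rot: [-0.015, 1.0, -0.0, 0.002]
contact_force: [-0.2, -0.2, 0.4]
opening: 0.001
```

Emit:
servo_tool([
  [0,0,0,-0.05,0],
  [0,0,0,-0.1,0],
  [0,0,0,-0.15,0],
  [0,0,0,-0.2,0],
  [0,0,0,-0.23,0],
  [0,0,0,-0.26,0],
  [0,0,0,-0.29,0],
  [0,0,0,-0.29,0],
  [0,0,0,-0.29,0],
  [0,0,0,-0.29,0],
])

```text
time: 7.12
eef_pos: [0.6262, -0.0741, 0.2494]
tcp_rot: [-0.015, 1.0, -0.0, 0.003]
contact_force: [-3.3, 0.3, 8.7]
opening: -0.003
```

Emit:
servo_tool([
  [0,-0.08,0,-0.08,0],
  [0,-0.16,0,-0.08,0],
  [0,-0.24,-0.01,-0.08,0],
  [0,-0.32,-0.01,-0.08,0],
  [0,-0.4,-0.01,-0.08,0],
  [0,-0.48,-0.02,-0.08,0],
  [0,-0.56,-0.02,-0.09,0],
  [0,-0.64,-0.02,-0.1,0],
  [0,-0.7,-0.03,-0.11,0],
  [0,-0.7,-0.03,-0.11,0],
])

```text
time: 7.95
eef_pos: [0.6004, -0.0754, 0.2495]
tcp_rot: [-0.015, 1.0, -0.001, 0.007]
contact_force: [0.2, 1.5, 9.9]
opening: 0.003
```

```bash
python3 - <<'E'
from h import *
np.set_printoptions(precision=4,suppress=True)
w=ctrl.read_camera("wrist")
s=ctrl.get_state();print(s["time"],s["eef_pos"],s["tcp_rot"],s["contact_force"])
print("tip px",fproj(w,s["eef_pos"]), fproj(w,[.588,.038,.28]))
cv2.imwrite("pics/f.png",cv2.resize(w["frame"][60:220,230:470],None,fx=3.3,fy=3.3,interpolation=cv2.INTER_CUBIC)[:,:,::-1])
for q in["pointer","red_line"]:
    l=ctrl.landmark_of(w,q)
    if l: print(q,np.round(l[0]["centre"],1),l[0]["conf"])
E
```

```text
8.0 [ 0.6004 -0.0753  0.2495] [-0.0148  0.9999 -0.001   0.0072] [-0.163   1.311  10.1993]
tip px [242.7326 254.0003] [246.2364 467.0875]
pointer [246.8 467.6] 0.73
red_line [237.2 457.6] 0.95
```

View pics/f.png

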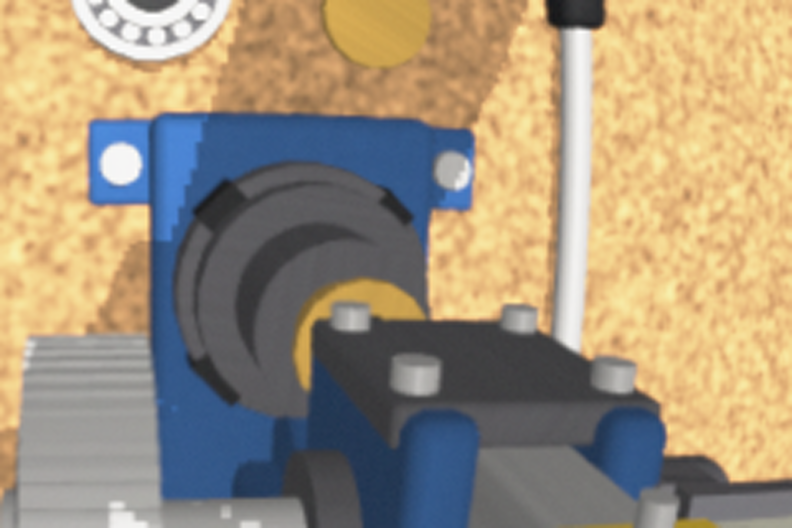

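```bash
python3 - <<'E'
from h import *
w=ctrl.read_camera("wrist")
cv2.imwrite("pics/g.png",cv2.resize(w["frame"][205:290,412:512],None,fx=7,fy=7,interpolation=cv2.INTER_CUBIC)[:,:,::-1])
E
```

```text
(no output)
```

View pics/g.png

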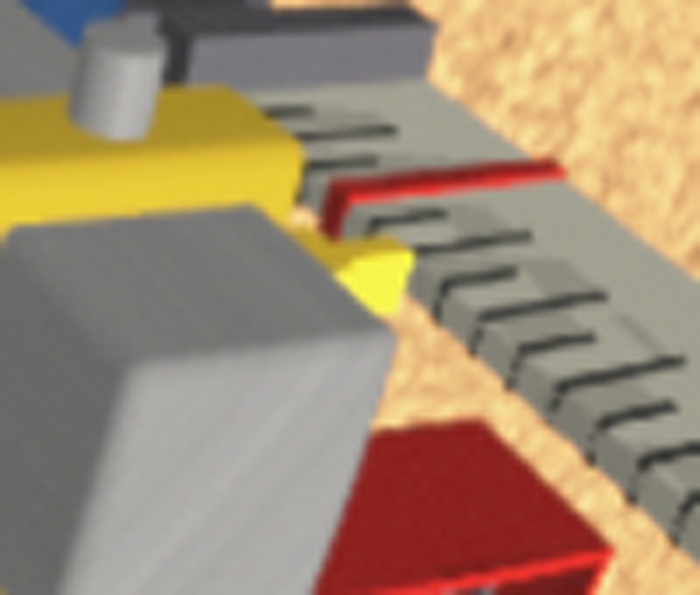

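Emit:
servo_tool([
  [0,0,0,0.3,0],
  [0,0,0,0.5,0],
  [0,0.3,0.02,0.5,0],
  [0,0.65,0.03,0.5,0],
  [0,0.65,0.03,0.4,0],
  [0,0.65,0.03,0.25,0],
  [0,0.65,0.03,0.1,0],
  [0,0.65,0.03,0,0],
  [0,0.65,0.03,-0.05,0],
  [0,0.65,0.03,-0.08,0],
])

```text
time: 8.98
eef_pos: [0.6262, -0.0741, 0.249]
tcp_rot: [-0.015, 1.0, -0.001, 0.007]
contact_force: [-3.2, 1.5, 13.0]
opening: -0.003
```

Emit:
servo_tool([
  [0,-0.08,0,-0.08,0],
  [0,-0.16,0,-0.08,0],
  [0,-0.24,-0.01,-0.08,0],
  [0,-0.32,-0.01,-0.08,0],
  [0,-0.4,-0.01,-0.08,0],
  [0,-0.48,-0.02,-0.08,0],
  [0,-0.56,-0.02,-0.09,0],
  [0,-0.64,-0.02,-0.1,0],
  [0,-0.66,-0.03,-0.1,0],
  [0,-0.66,-0.03,-0.1,0],
])

```text
time: 9.82
eef_pos: [0.6015, -0.0752, 0.2494]
tcp_rot: [-0.015, 1.0, -0.001, 0.012]
contact_force: [-0.2, 1.2, 10.5]
opening: 0.001
```

```bash
python3 - <<'E'
from h import *
np.set_printoptions(precision=4,suppress=True)
w=ctrl.read_camera("wrist")
s=ctrl.get_state();print(s["time"],s["eef_pos"],s["contact_force"])
cv2.imwrite("pics/i.png",cv2.resize(w["frame"][205:290,412:512],None,fx=7,fy=7,interpolation=cv2.INTER_CUBIC)[:,:,::-1])
for q in["pointer","red_line"]:
    l=ctrl.landmark_of(w,q)
    if l: print(q,np.round(l[0]["centre"],1),l[0]["conf"])
E
```

```text
9.8667 [ 0.6015 -0.0752  0.2494] [ 0.1981  1.9622 10.5124]
pointer [240.6 461.7] 0.7
red_line [236.3 458.8] 0.66
```

View pics/i.png

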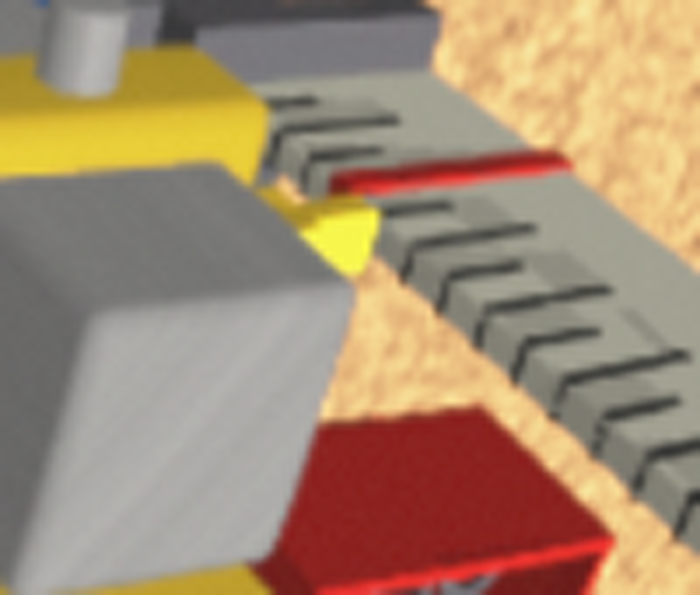

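Emit:
servo_tool([
  [0,0,0,1,0],
  [0,0,0,2,0],
  [0,0,0,3,0],
  [0,-0.3,0.8,3.3,0],
  [0,-0.7,1.7,3.3,0],
  [0,-1,2.6,3.3,0],
  [0,-1.3,3.5,3.3,0],
  [0,-1.7,4.4,3.3,0],
  [0,-2,5.3,3.3,0],
  [0,-2.3,6.2,3.0,0],
])

```text
time: 10.8
eef_pos: [0.5088, 0.1742, 0.3715]
tcp_rot: [-0.015, 1.0, -0.001, 0.014]
contact_force: [1.2, 0.1, 0.0]
opening: 0.001
```

Emit:
servo_tool([
  [0,-0.3,0.6,-0.6,0],
  [0,-0.6,1.3,-1.2,0],
  [0,-0.6,1.3,-1.8,0],
  [0,-0.6,1.3,-1.8,0],
  [0,-0.6,1.3,-1.8,0],
  [0,-0.6,1.3,-1.8,0],
  [0,-0.6,1.3,-1.8,0],
  [0,-0.6,1.3,-1.8,0],
  [0,-0.6,1.3,-1.8,0],
  [0,-0.6,1.3,-1.8,0],
])

```text
time: 11.63
eef_pos: [0.4854, 0.2258, 0.3005]
tcp_rot: [-0.014, 1.0, -0.001, 0.014]
contact_force: [0.1, -0.9, 0.4]
opening: 0.002
```

```bash
python3 - <<'E'
from h import *
w=ctrl.read_camera("wrist")
s=ctrl.get_state();print(s["time"],s["eef_pos"],s["contact_force"])
p=fproj(w,[.588,.035,.28]);print(p)
r,c=int(p[0])-36,max(int(p[1])-46,0);print(r,c)
import pickle;pickle.dump({k:w[k] for k in("frame","K","extrinsics")},open("L.pkl","wb"))
cv2.imwrite("pics/j.png",cv2.resize(w["frame"][r:r+72,c:c+92],None,fx=8,fy=8,interpolation=cv2.INTER_CUBIC)[:,:,::-1])
for q in["pointer","red_line"]:
    l=ctrl.landmark_of(w,q)
    if l: print(q,np.round(l[0]["centre"],1),l[0]["conf"])
E
```

```text
11.6833 [0.48524728 0.2259059  0.30016631] [0.58266778 0.20782519 0.18653342]
[310.28348335  46.04456129]
274 0
pointer [306.1  47.9] 0.63
red_line [306.9  55. ] 0.72
```

View pics/j.png

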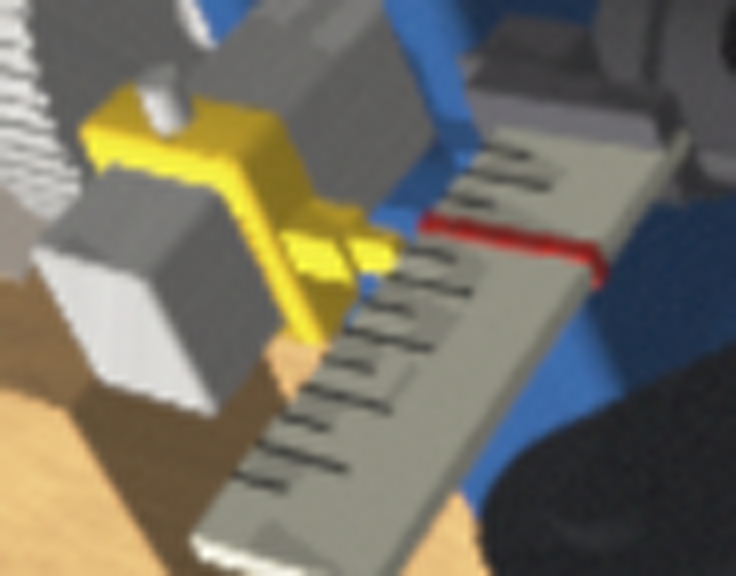

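```bash
cat > fit.py <<'E'
from h import *
import pickle
from scipy.optimize import least_squares
from scipy.spatial.transform import Rotation as R
np.set_printoptions(precision=2,suppress=True)
L=pickle.load(open("L.pkl","rb"))
T=np.array([[-.0014,-.9511,-.3089],[1,-.0016,.0004],[-.0008,-.3089,.9511]])
E=np.eye(4);Rt=R.from_quat([-.015,1.,-.001,.012]).as_matrix();E[:3,:3]=Rt@T;E[:3,3]=np.array([.6015,-.0752,.2494])+Rt@[.079,.0001,-.1426]
V={"R":dict(K=L["K"],extrinsics=E),"L":L}
cv=lambda n,x,y:np.array([205+y/7-.43,412+x/7-.43] if n=="R" else [274+y/8-.44,x/8-.44])
tk={"R":{0:(337,187),10:(413,243),15:(450,273),20:(487,308),25:(527,343),30:(567,380),35:(608,415),40:(645,455)},
"L":{0:(422,222),5:(408,245),10:(390,272),15:(368,300),20:(350,328),25:(328,352),30:(305,385),35:(287,412),40:(262,442),45:(237,475)}}
tip={"R":(378,210),"L":(401,240)}
a=np.radians(2.3)
def f(v):
    r=[]
    for i,n in enumerate("RL"):
        o=v[2+2*i:4+2*i]
        for z,p in tk[n].items(): r+=list(fproj(V[n],[v[0],v[1],.27+z/1e3])+o-cv(n,*p))
        r+=list(fproj(V[n],[v[0]+v[6]/1e3,v[1]+v[7]/1e3,.27+v[8]/1e3])+o-cv(n,*tip[n]))
    return r
s=least_squares(f,[.585,.038,0,0,0,0,0,-2,5]);v=s.x
print("strip",v[:2]*1e3,"offs",v[2:6]);print("tip rel to strip front corner x,y,z mm",v[6:]);print(np.array(f(v)).reshape(-1,2))
E
python3 fit.py
```

```text
strip [584.46  40.84] offs [ 0.3  -2.53 -1.12 -1.28]
tip rel to strip front corner x,y,z mm [-0.76 -0.59  5.45]
[[-0.15  0.81]
 [ 0.24 -0.12]
 [ 0.42 -0.2 ]
 [ 0.08 -0.11]
 [-0.05 -0.28]
 [-0.26 -0.28]
 [ 0.03 -0.26]
 [-0.17  0.5 ]
 [-0.15 -0.05]
 [-0.32  0.82]
 [ 0.06  0.08]
 [ 0.01 -0.19]
 [-0.1  -0.  ]
 [-0.15 -0.34]
 [ 0.38 -0.22]
 [-0.16  0.  ]
 [ 0.13 -0.44]
 [ 0.1  -0.04]
 [-0.23  0.33]
 [ 0.26  0.  ]]
```

Emit:
servo_tool([
  [0,0,0,1,0],
  [0,0.3,-0.7,2,0],
  [0,0.7,-1.6,2,0],
  [0,1.1,-2.5,2,0],
  [0,1.5,-3.4,2,0],
  [0,1.9,-4.3,2,0],
  [0,2.4,-5.2,2,0],
  [0,2.8,-6.1,2,0],
  [0,3.2,-6.9,2,0],
  [0,3.4,-7.5,2,0],
])

```text
time: 12.62
eef_pos: [0.622, -0.0771, 0.379]
tcp_rot: [-0.013, 1.0, -0.001, 0.014]
contact_force: [0.6, 1.1, -1.3]
opening: -0.002
```

Emit:
servo_tool([
  [0,0,0,0,0],
  [0,0,0,0,0],
  [0,0,0,-0.6,0],
  [0,0,0,-1.2,0],
  [0,0,0,-1.8,0],
  [0,0,0,-2.4,0],
  [0,0,0,-2.8,0],
  [0,0,0,-2.9,0],
  [0,0,0,-2.9,0],
  [0,0,0,-2.9,0],
])

```text
time: 13.45
eef_pos: [0.6223, -0.0762, 0.2644]
tcp_rot: [-0.014, 1.0, -0.002, 0.014]
contact_force: [-0.1, 0.9, -0.2]
opening: 0.001
```

Emit:
servo_tool([
  [0,0,0,-0.15,0],
  [0,0,0,-0.3,0],
  [0,0,0,-0.37,0],
  [0,0,0,-0.41,0],
  [0,0,0,-0.44,0],
  [0,0,0,-0.46,0],
  [0,0,0,-0.46,0],
  [0,0,0,-0.46,0],
  [0,0,0,-0.46,0],
  [0,0,0,-0.46,0],
])

```text
time: 14.28
eef_pos: [0.6228, -0.0761, 0.2499]
tcp_rot: [-0.014, 1.0, -0.002, 0.016]
contact_force: [-3.4, 1.6, 9.3]
opening: 0.003
```

Emit:
servo_tool([
  [0,-0.07,0,-0.07,0],
  [0,-0.14,0,-0.07,0],
  [0,-0.2,0,-0.07,0],
  [0,-0.26,-0.01,-0.07,0],
  [0,-0.32,-0.01,-0.07,0],
  [0,-0.38,-0.01,-0.07,0],
  [0,-0.42,-0.02,-0.08,0],
  [0,-0.42,-0.02,-0.08,0],
  [0,-0.42,-0.02,-0.08,0],
  [0,-0.42,-0.02,-0.08,0],
])

```text
time: 15.12
eef_pos: [0.6077, -0.077, 0.2498]
tcp_rot: [-0.014, 1.0, -0.002, 0.019]
contact_force: [0.7, 2.2, 8.5]
opening: -0.003
```

```bash
python3 - <<'E'
from h import *
import pickle
w=ctrl.read_camera("wrist")
s=ctrl.get_state();print(s["time"],s["eef_pos"],s["contact_force"])
pickle.dump({k:w[k] for k in("frame","K","extrinsics")},open("R.pkl","wb"))
cv2.imwrite("pics/k.png",cv2.resize(w["frame"][205:275,412:512],None,fx=8,fy=8,interpolation=cv2.INTER_CUBIC)[:,:,::-1])
E
```

```text
15.1667 [ 0.60766679 -0.07699906  0.24979215] [2.00869167 1.31086943 7.68145302]
```

View pics/k.png

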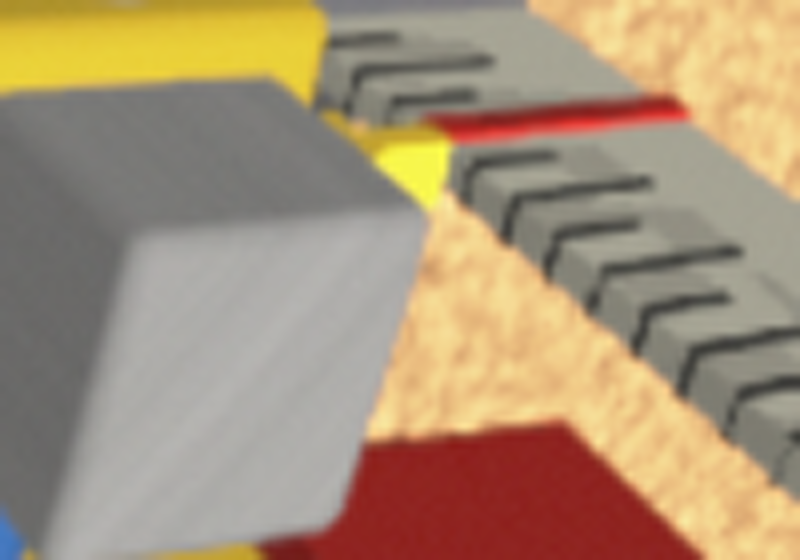

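```bash
python3 - <<'E'
from h import *
import pickle
from scipy.optimize import least_squares
R=pickle.load(open("R.pkl","rb"))
cv=lambda x,y:np.array([205+y/8-.44,412+x/8-.44])
tk={5:(468,163),10:(512,200),15:(555,238),20:(602,272),25:(643,313),30:(693,353)}
def f(v):
    S=np.array([.58446,.04084,.27])
    return np.concatenate([fproj(R,S+[0,0,z/1e3])+v[:2]-cv(*p) for z,p in tk.items()]+[fproj(R,S+np.array([-.76,v[3],v[2]])/1e3)+v[:2]-cv(450,138)])
s=least_squares(f,[0,0,2,-.6]);print(s.x,np.round(s.fun.reshape(-1,2),2))
E
```

```text
[ 0.77539445 -3.08773319  2.01734552  0.05434728] [[ 0.54  0.31]
 [ 0.12  0.  ]
 [-0.24 -0.02]
 [ 0.09 -0.36]
 [-0.25  0.22]
 [-0.25 -0.15]
 [-0.    0.  ]]
```

Emit:
servo_tool([
  [0,-0.03,0,-0.07,0],
  [0,-0.06,0,-0.07,0],
  [0,-0.08,0,-0.07,0],
  [0,-0.09,0,-0.07,0],
  [0,-0.09,0,-0.07,0],
  [0,-0.09,0,-0.07,0],
  [0,-0.09,0,-0.07,0],
  [0,-0.09,0,-0.07,0],
  [0,-0.09,0,-0.07,0],
  [0,-0.09,0,-0.07,0],
])

```text
time: 16.0
eef_pos: [0.6058, -0.0771, 0.2497]
tcp_rot: [-0.014, 1.0, -0.002, 0.022]
contact_force: [2.0, 0.3, 5.6]
opening: -0.001
```

Emit:
servo_tool([
  [0,0,0,0.5,0],
  [0,0,0,1.4,0],
  [0,0,0,2.3,0],
  [0,-0.1,0.1,3.2,0],
  [0,-0.5,1,3.3,0],
  [0,-0.8,1.9,3.3,0],
  [0,-1.2,2.8,3.3,0],
  [0,-1.5,3.7,3.3,0],
  [0,-1.9,4.6,3.3,0],
  [0,-2.2,5.5,3.3,0],
])

```text
time: 16.83
eef_pos: [0.5163, 0.1442, 0.3812]
tcp_rot: [-0.013, 1.0, -0.002, 0.021]
contact_force: [0.2, -0.4, -0.3]
opening: 0.001
```

Emit:
servo_tool([
  [0,-0.3,0.8,0,0],
  [0,-0.6,1.6,-0.6,0],
  [0,-0.8,2.0,-1.2,0],
  [0,-0.8,2.0,-2.0,0],
  [0,-0.8,2.0,-2.0,0],
  [0,-0.8,2.0,-2.0,0],
  [0,-0.8,2.0,-2.0,0],
  [0,-0.8,2.0,-2.0,0],
  [0,-0.8,2.0,-2.0,0],
  [0,-0.8,2.0,-2.0,0],
])

```text
time: 17.67
eef_pos: [0.4853, 0.2238, 0.3032]
tcp_rot: [-0.013, 1.0, -0.002, 0.023]
contact_force: [0.6, -0.2, -0.2]
opening: 0.001
```

```bash
python3 - <<'E'
from h import *
w=ctrl.read_camera("wrist")
s=ctrl.get_state();print(s["time"],s["eef_pos"],s["contact_force"])
p=fproj(w,[.588,.035,.275]);r,c=int(p[0])-36,max(int(p[1])-46,0);print(r,c)
import pickle;pickle.dump({k:w[k] for k in("frame","K","extrinsics")},open("L2.pkl","wb"))
cv2.imwrite("pics/l.png",cv2.resize(w["frame"][r:r+72,c:c+96],None,fx=8,fy=8,interpolation=cv2.INTER_CUBIC)[:,:,::-1])
E
```

```text
17.7167 [0.48506087 0.22389366 0.30275527] [ 0.39578256 -0.82225429  0.25399689]
268 6
```

View pics/l.png

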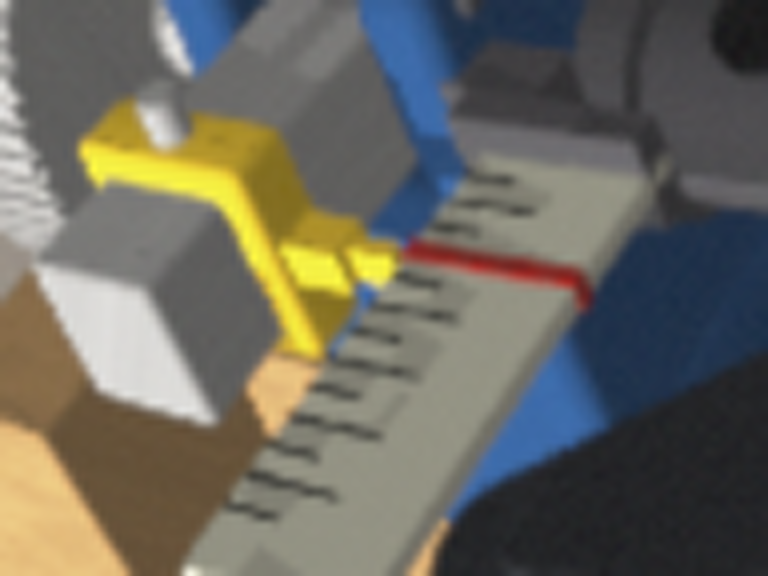

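```bash
python3 - <<'E'
from h import *
import pickle
from scipy.optimize import least_squares
R=pickle.load(open("L2.pkl","rb"))
cv=lambda x,y:np.array([268+y/8-.44,6+x/8-.44])
tk={0:(409,250),5:(396,273),10:(375,302),15:(358,330),20:(337,357),25:(315,383),30:(293,415),35:(272,442),40:(248,472),45:(227,503)}
S=np.array([.58446,.04084,.27])
def f(v,t):
    return np.concatenate([fproj(R,S+[0,0,z/1e3])+v[:2]-cv(*p) for z,p in tk.items()]+[fproj(R,S+np.array([-.76,v[3],v[2]])/1e3)+v[:2]-cv(*t)])
for t in((402,250),(402,254),(404,247)):
    s=least_squares(f,[0,0,2,-.6],args=(t,));print(t,s.x)
print(np.round(s.fun.reshape(-1,2),2).tolist())
w=ctrl.read_camera("wrist")
g=w["frame"][268:340,6:102].astype(int)
for r in range(28,37): print(268+r,[tuple(x) for x in g[r,44:54]])
E
```

```text
(402, 250) [-0.90841521 -1.26237175  1.42191604 -0.61437928]
(402, 254) [-0.90841521 -1.26237175  2.07616112 -0.21295421]
(404, 247) [-0.90841521 -1.26237175  0.85458828 -0.64613036]
[[-0.22, 0.55], [0.18, -0.25], [-0.1, -0.08], [-0.18, -0.45], [-0.08, -0.34], [0.21, -0.15], [-0.17, 0.01], [0.14, 0.02], [0.14, 0.37], [0.08, 0.32], [-0.0, -0.0]]
296 [(np.int64(150), np.int64(128), np.int64(56)), (np.int64(103), np.int64(99), np.int64(88)), (np.int64(65), np.int64(81), np.int64(113)), (np.int64(45), np.int64(75), np.int64(117)), (np.int64(47), np.int64(77), np.int64(119)), (np.int64(45), np.int64(75), np.int64(119)), (np.int64(44), np.int64(76), np.int64(119)), (np.int64(46), np.int64(77), np.int64(121)), (np.int64(55), np.int64(80), np.int64(117)), (np.int64(67), np.int64(77), np.int64(90))]
297 [(np.int64(153), np.int64(129), np.int64(45)), (np.int64(124), np.int64(110), np.int64(74)), (np.int64(79), np.int64(90), np.int64(111)), (np.int64(62), np.int64(83), np.int64(115)), (np.int64(56), np.int64(81), np.int64(115)), (np.int64(52), np.int64(78), np.int64(116)), (np.int64(49), np.int
[... 2714 characters left out ...]
)), (np.int64(101), np.int64(100), np.int64(85)), (np.int64(88), np.int64(87), np.int64(80)), (np.int64(77), np.int64(77), np.int64(69)), (np.int64(82), np.int64(83), np.int64(75)), (np.int64(100), np.int64(99), np.int64(90))]
304 [(np.int64(119), np.int64(125), np.int64(122)), (np.int64(103), np.int64(128), np.int64(160)), (np.int64(116), np.int64(135), np.int64(159)), (np.int64(161), np.int64(164), np.int64(138)), (np.int64(153), np.int64(152), np.int64(127)), (np.int64(144), np.int64(143), np.int64(127)), (np.int64(138), np.int64(138), np.int64(124)), (np.int64(125), np.int64(124), np.int64(112)), (np.int64(113), np.int64(113), np.int64(103)), (np.int64(102), np.int64(102), np.int64(94))]
```

```bash
python3 -c "
from plant import ctrl
s=ctrl.get_state();print(s['time'],s['contact_force']);print(ctrl.sign_off())"
```

```text
17.7667 [-0.88579502 -0.42593603  0.49142256]
the job is handed in; nothing more can be done
None
```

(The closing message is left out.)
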